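Heft the tins and hold the full one over the empty bowl

TASK

Only one of the three identical closed tins in the tray is still full of pigment: going from the left end of the tray to the right, lift each in turn a few centimetres straight up to feel its weight, and put the lighter ones back upright in the places they came from. Take the heaviest and hold it up, upright, about a hand's breadth above the middle of the empty glass bowl (the other bowl has a putty rubber in it), and finish while still holding it there in the gripper. Lift only one tin at a time, and leave the bowls, the rubber, the jar, the sanding block and the dipper where they are.

Things in the scene. Friction and masses are not known exactly. Their poses are not given: they have to be found in the camera images.
- tray: fixed wooden tray (board), 100 x 310 x 16 mm, with three round places in a row along its y, at y = +100 mm (left as the robot sees it), 0 and -100 mm (right), x = 0; each place is 66 mm wide and 8 mm deep, its floor 8 mm above the table. Origin: centre of the underside; z up; it is turned by up to 0.15 rad
- tin_a_centre (a point): closed round metal tin, 56 mm across, 80 mm high, one of three that look exactly alike; weights hidden: two weigh 0.16 to 0.25 kg, one 0.45 to 0.60 kg. The point is its centre, half-way up (40 mm above its underside); z is its axis. At the start it stands in one of the tray's three places; which tin stands where, and which is the heaviest, changes
- tin_b_centre (a point): closed round metal tin, 56 mm across, 80 mm high, one of three that look exactly alike; weights hidden: two weigh 0.16 to 0.25 kg, one 0.45 to 0.60 kg. The point is its centre, half-way up (40 mm above its underside); z is its axis. At the start it stands in one of the tray's three places; which tin stands where, and which is the heaviest, changes
- tin_c_centre (a point): closed round metal tin, 56 mm across, 80 mm high, one of three that look exactly alike; weights hidden: two weigh 0.16 to 0.25 kg, one 0.45 to 0.60 kg. The point is its centre, half-way up (40 mm above its underside); z is its axis. At the start it stands in one of the tray's three places; which tin stands where, and which is the heaviest, changes
- bowl_1: round open glass bowl, 151 mm across the rim, 62 mm high, loose, standing beyond the tray; one of two alike. Origin: centre of its underside. Whether it is the empty one or has the putty rubber in it must be seen from the rubber's position
- bowl_2: round open glass bowl, 151 mm across the rim, 62 mm high, loose, standing beyond the tray; one of two alike. Origin: centre of its underside. Whether it is the empty one or has the putty rubber in it must be seen from the rubber's position
- rubber_centre (a point): grey putty rubber, 26 x 42 x 12 mm, lying in one of the two glass bowls: that bowl is in use, the other one is empty. The point is its centre
- jar: bystander: square glass jar with a black lid, 79 x 79 x 114 mm, to the left of the tray. Origin: centre of its underside
- block: bystander: brown sanding block, 40 x 70 x 24 mm, to the right of the tray. Origin: centre of its underside
- dipper: bystander: small round tin of medium, open, 50 mm across, 21 mm high, left of the bowls. Origin: centre of its underside
Things that resemble listed ones, but are neither listed nor needed, are in the scene too. What is shaped like the part that bears tin_a_centre but brown or purple is not meant.

How it is judged:
By the outcome, as a careful person would: the job done as asked, in the order asked, and still so for the second after the job is handed in, while the arm keeps its last pose, push and grip.
It also fails if it takes over 67 s, if anything falls off the work surface, if the arm or the gripper's body presses on something with over 40 N, if the wrist force passes 120 N, or if a joint passes its speed limit or range.

ROBOT

A 7-joint arm with a two-finger parallel gripper is mounted at the origin on a cart in front of the work surface, level with it; the furniture and walls round the work are solid. World frame = base frame: x ahead of the robot, y to its left, z up, the work surface at z = 0. Lengths are in m, angles in rad, forces in N, time in s.
With the tool pointing down it reaches from about 0.4 to 0.875 m from the base axis. Payload 19.3 kg.
Tool frame: the origin (TCP) lies where the fingers leave the gripper's body, on its centre line; the fingertips stand bot.tip_reach ahead of it and the grasp point (between the pads) lies 54 mm ahead of it (bot.tip_reach is the distance from the TCP to the fingertips, in m); z points along the fingers, y is the line along which they close (so a half turn about z gives the same grasp; the last joint's range is limited). The gripper opens to 85 mm and grips with 20 to 120 N. Pads are 22 mm wide; open, the fingers measure 114 mm over their backs; the gripper's body (76 mm by 85 mm) begins 54 mm behind the grasp point. The pads swing forward as they close: fully open they stand 13 mm farther back than shut.
Start: joints at [-1.255, 0.521, -0.036, 1.599, 0.021, 1.021, -0.113], TCP at [0.235, 0.579, 0.304] pointing down, gripper open.
Joint ranges: [-2.91, 2.91], [-0.3, 2.13], [-1.5, 1.42], [0.17, 2.43], [-1.26, 4.41], [0.16, 1.93], [-2.52, 2.52]. Speed limits (rad/s): [1.89, 1.89, 2.39, 2.39, 3.01, 3.01, 3.01].

INTERFACE

Orientations are given as [roll, pitch, yaw] about the fixed x, y, z axes, in that order (R = Rz(yaw) Ry(pitch) Rx(roll)).
In Python, from workcell import bot gives the robot as it stands. The module is installed in compiled form; this text tells all that it offers.
- The arm moves only by the shell command python3 -m jog 'ROWS' [FORCE]. ROWS is JSON, a list that holds one entry, the list of rows, each a list of 7 numbers: the shift along the tool's x, y, z in mm, then the turn, a rotation vector about the tool's x, y, z in rad, then the opening, from 0 (shut) to 1 (fully open). In form: [[[tx, ty, tz, wx, wy, wz, fingers], ...]]. A call has 1 to 5 rows; each row shifts and turns the commanded pose from where the row before left it, along the tool's axes as they then stand; what a row does not reach is not made up. A row lasts 1/10 s, in which the tool goes at most 50 mm and 8.59 degrees, less where a joint would pass 70% of its speed; a pose out of reach is approached as far as the arm can. A call is refused whole if a number of a shift passes 50 or a number of a turn 0.15, either way. A call with a gripper value outside its range is refused whole. The fingers move at their own pace and stop on an object; FORCE is the grip in N (left out, the last holds). Time passes only in rows, so rows that do not move let the fingers close. It gives the time, the measured TCP pose, the force, the opening and the grip force at its end, in the units of the state.
- bot.observe(): the state, without advancing time (a new reading comes with each control period).
- bot.grab_frame(name): name is "side" or "top" or "wrist"; returns a dict with "img" (480x640x3 uint8, red, green, blue), "intrinsics" (3x3 intrinsics, pixels), "R" (3x3) and "t" (3): a world point X has camera coordinates R X + t; the wrist camera has in their place "tool_from_camera" (4x4, takes a point from camera to tool coordinates, whose origin is the TCP and whose axes are the flange's). Camera axes: x right, y down, z forward; pixel columns grow to the right and rows downward; lengths in m; the calibration is good to about 2 mm. A picture is of the moment at which its call begins: read the wrist's pose just before it. There is no depth.
- bot.job_done(): hands the job in; it is judged then, once.
Trained networks look in a picture, given as the dict that the camera call returned (one of the last four; its "shot" number tells which), for a name from the list of things; names that differ only in an ending like _2 or _b are one class to them, and where a whole thing is asked for, a point or a joint stands for the part that bears it (a point fixed in the world has none). Each returns a list of dicts, best first, with "conf" (0 to 1); they miss things now and then, are a little off and sometimes report something else, mostly with a low value. They report only what shows in the picture. A call takes as long as a camera call. They do not tell look-alikes from the thing itself.
- bot.trace(query, picture): "region" (480x640 bool, what is visible of it).
- bot.spot_point(query, picture): "xyz" ([x, y, z] in m, in world coordinates, good to about 4 mm: a listed point, or the origin of a listed thing).
The state is a dict: "clock": time; "qpos": joint angles; "qd": joint speeds; "joint_efforts": joint torques, N m; "position": TCP position; "tool_rot": TCP orientation; "force": force on the tool from outside, world axes, zero at the start; "moment": the same for the moment, N m; "grip_width": finger opening in m; "finger_force": force on a finger pad.
Only numpy, scipy, OpenCV 4.12 (cv2) and the standard library are available. Lean on these libraries where they do the work, as an engineer would, in place of code of your own. Each camera call takes 0.05 s, during which the arm holds its last target. There are 200 camera calls.

## Working session

There is one attempt and no reset: what is moved stays moved. The work goes in short steps, Python scripts to look and compute and a shell command to move; the robot and the scene stay as the last step left them, time stands still between calls to the robot, and variables do not carry over. Pictures are saved under pics/ and viewed, at most 10 in all, crops included, and the job is handed in when it is done.

```bash
mkdir -p pics; cat > h.py <<'E'
from workcell import bot
import numpy as np, cv2
def snap(name,fn):
    s=bot.observe(); p=bot.grab_frame(name); cv2.imwrite('pics/'+fn,p['img'][:,:,::-1]); return s,p
E
python3 - <<'E'
from h import *
s=bot.observe(); print({k:np.round(v,3).tolist() for k,v in s.items()}, bot.tip_reach)
ps={n:snap(n,n+'1.png')[1] for n in('side','top')}
for q in ['tray','tin_a_centre','bowl_1','rubber_centre','jar','block','dipper']:
  for n,p in ps.items():
    print(q,n,[(np.round(d['xyz'],3).tolist(),round(d['conf'],2)) for d in bot.spot_point(q,p)])
print(bot.observe()['clock'])
E
```

```text
{'clock': 0.0, 'qpos': [-1.255, 0.522, -0.036, 1.6, 0.021, 1.021, -0.113], 'qd': [-0.002, 0.0, -0.0, 0.0, -0.001, 0.002, 0.0], 'joint_efforts': [-0.002, -92.708, 1.979, -36.993, 0.018, 0.008, 0.0], 'position': [0.235, 0.579, 0.303], 'tool_rot': [-3.14, 0.0, 2.756], 'force': [0.338, -0.281, 0.003], 'moment': [0.001, -0.048, -0.004], 'finger_force': 0.0, 'grip_width': 0.085} 0.0726
tray side [([0.469, -0.098, -0.001], 0.92)]
tray top [([0.462, -0.095, -0.005], 0.88)]
tin_a_centre side [([0.328, -0.175, 0.039], 0.94), ([0.321, -0.278, 0.041], 0.91), ([0.502, 0.121, 0.044], 0.91), ([0.333, -0.062, 0.041], 0.87), ([0.461, -0.102, 0.044], 0.83)]
tin_a_centre top [([0.502, 0.121, 0.041], 0.96), ([0.336, -0.065, 0.039], 0.93), ([0.318, -0.272, 0.035], 0.9), ([0.461, -0.102, 0.045], 0.85), ([0.332, -0.178, 0.04], 0.77), ([0.658, 0.128, -0.002], 0.48)]
bowl_1 side [([0.657, 0.122, 0.004], 0.8), ([0.663, -0.154, -0.002], 0.77), ([0.476, -0.197, 0.051], 0.67)]
bowl_1 top [([0.666, -0.157, -0.002], 0.91), ([0.661, 0.128, -0.002], 0.82)]
rubber_centre side [([0.662, -0.16, 0.019], 0.6)]
rubber_centre top [([0.463, -0.097, -0.005], 0.7), ([0.664, -0.158, 0.015], 0.66)]
jar side [([0.454, 0.378, -0.004], 0.57)]
jar top [([0.456, -0.002, 0.045], 0.75), ([0.458, 0.372, -0.006], 0.62)]
block side [([0.501, -0.341, 0.0], 0.71)]
block top [([0.505, -0.344, -0.0], 0.81)]
dipper side [([0.58, 0.343, -0.002], 0.71)]
dipper top [([0.581, 0.341, 0.0], 0.76)]
0.8
```

View pics/top1.png

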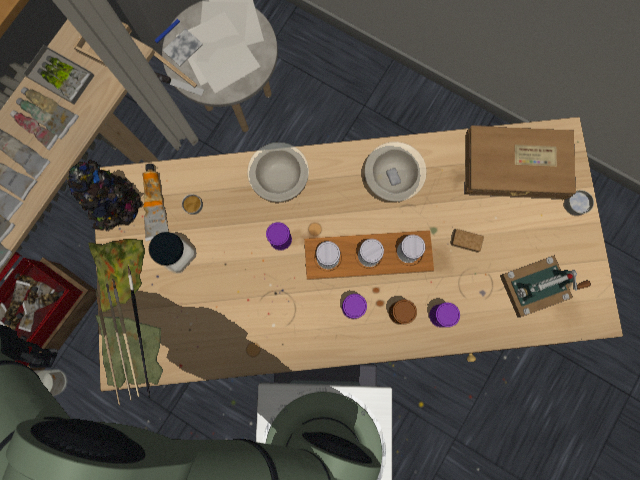

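View pics/side1.png

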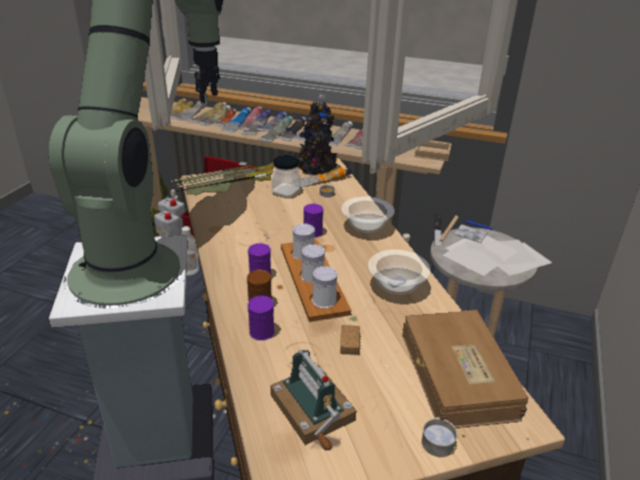

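The top view shows the grey tins at about (328,255), (371,253) and (412,248), with the empty bowl at (278,172). The rubber is in the bowl at (393,175). The side view agrees. Next I'll triangulate the tins.

```bash
cat > m.py <<'E'
from h import *
def tri(a,pa,b,pb):
    P=[np.asarray(p['intrinsics'])@np.c_[p['R'],p['t']] for p in(a,b)]
    X=cv2.triangulatePoints(P[0],P[1],np.float64(pa).reshape(2,1),np.float64(pb).reshape(2,1)).ravel(); return X[:3]/X[3]
def proj(p,X):
    u=np.asarray(p['intrinsics'])@(np.asarray(p['R'])@X+np.asarray(p['t']).ravel()); return u[:2]/u[2]
E
python3 - <<'E'
from m import *
T=bot.grab_frame('top');S=bot.grab_frame('side')
def cents(q,p):
    o=[]
    for d in bot.trace(q,p):
        r=d['region']; c=p['img'][r].mean(0); ys,xs=np.nonzero(r)
        o.append(((xs.min()+xs.max())/2,(ys.min()+ys.max())/2,c.round().tolist(),r.sum(),round(d['conf'],2)))
    return o
for q,zr in (('tin_a_centre',(0,.1)),('bowl_1',(0,.06)),('tray',(-.02,.03)),('rubber_centre',(0,.03))):
    a,b=cents(q,T),cents(q,S)
    for x in a:
        print(q,x)
        for y in b:
            X=tri(T,x[:2],S,y[:2]); e=np.hypot(*(proj(T,X)-x[:2]))
            if e<4 : print('   ',y,X.round(4),round(e,1))
# predicted top-place pixels as check
print(bot.observe()['clock'])
E
```

```text
tin_a_centre (np.float64(278.5), np.float64(236.0), [104.0, 48.0, 132.0], np.int64(495), 0.93)
    (np.float64(313.0), np.float64(220.5), [82.0, 40.0, 107.0], np.int64(476), 0.67) [0.5008 0.117  0.0385] 0.2
tin_a_centre (np.float64(371.0), np.float64(252.5), [157.0, 149.0, 149.0], np.int64(607), 0.71)
    (np.float64(312.5), np.float64(263.0), [137.0, 134.0, 141.0], np.int64(582), 0.72) [ 0.463  -0.1061  0.0518] 0.0
tin_a_centre (np.float64(354.0), np.float64(306.5), [121.0, 63.0, 149.0], np.int64(495), 0.67)
    (np.float64(259.0), np.float64(258.0), [88.0, 41.0, 111.0], np.int64(573), 0.84) [ 0.335  -0.0674  0.0526] 0.3
    (np.float64(260.0), np.float64(318.5), [87.0, 41.0, 110.0], np.int64(1078), 0.7) [ 0.3368 -0.0766 -0.1328] 2.4
    (np.float64(258.5), np.float64(285.0), [87.0, 50.0, 31.0], np.int64(601), 0.68) [ 0.3345 -0.0713 -0.0271] 1.4
tin_a_centre (np.float64(402.5), np.float64(312.0), [109.0, 70.0, 40.0], np.int64(556), 0.63)
    (np.float64(259.0), np.float64(258.0), [88.0, 41.0, 111.0], np.int64(573), 0.84) [ 0.3257 -0.1709  0.1232] 2.0
    (np.float64(260.0), np.float
[... 751 characters left out ...]
(277.5), np.float64(171.5), [145.0, 137.0, 124.0], np.int64(2777), 0.86)
    (np.float64(367.0), np.float64(214.5), [165.0, 155.0, 144.0], np.int64(1471), 0.67) [0.6597 0.1255 0.0411] 0.7
bowl_1 (np.float64(395.5), np.float64(171.5), [151.0, 142.0, 126.0], np.int64(2735), 0.79)
    (np.float64(398.5), np.float64(272.0), [178.0, 167.0, 154.0], np.int64(1998), 0.87) [ 0.6648 -0.1647  0.0464] 0.4
tray (np.float64(368.5), np.float64(255.0), [147.0, 96.0, 50.0], np.int64(3480), 0.63)
    (np.float64(315.5), np.float64(281.0), [147.0, 99.0, 59.0], np.int64(1777), 0.61) [ 0.4685 -0.1048 -0.005 ] 1.4
rubber_centre (np.float64(393.0), np.float64(176.0), [132.0, 130.0, 128.0], np.int64(159), 0.43)
1.3
```

```bash
python3 -m jog '[[[-44,-10.5,0,0,0,0.068,1],[-44,-10.5,0,0,0,0.068,1],[-44,-10.5,0,0,0,0.068,1],[-43,-10.5,0,0,0,0.068,1],[-42,-10.5,0,0,0,0.068,1]]]' >/dev/null
python3 -m jog '[[[-41,-10.5,0,0,0,0.068,1],[-40,-10.5,0,0,0,0.068,1],[-39,-10.5,0,0,0,0.068,1],[-38,-10.5,0,0,0,0.068,1],[-38,-10.5,0,0,0,0.068,1]]]' >/dev/null
python3 -m jog '[[[-37,-10.5,0,0,0,0.068,1],[-36,-10.5,0,0,0,0.068,1],[-36,-10.5,0,0,0,0.068,1],[-35,-10.5,0,0,0,0.068,1],[-35,-10.5,0,0,0,0.068,1]]]'
```

```text
clock: 2.8
position: [0.5002, 0.0582, 0.304]
tool_rot: [3.141, -0.0, 1.733]
force: [0.7, -0.7, 0.1]
grip_width: 0.085
finger_force: 0.0
```

```bash
cat >> m.py <<'E'
from scipy.spatial.transform import Rotation as Ro
def wrist(fn):
    s,p=snap('wrist',fn); W=np.eye(4); W[:3,:3]=Ro.from_euler('xyz',s['tool_rot']).as_matrix(); W[:3,3]=s['position']
    C=np.linalg.inv(W@np.array(p['tool_from_camera'])); p=dict(p); p['R']=C[:3,:3];p['t']=C[:3,3]; return s,p
E
python3 - <<'E'
from m import *
s,p=wrist('w1.png'); print(s['position'])
print('cam at',(-p['R'].T@p['t']).round(3))
for X in [(.456,-.002,.088),(.462,-.103,.088),(.476,-.199,.088),(.66,.126,.062)]: print(proj(p,np.array(X)).round())
E
```

```text
[0.50020839 0.05820063 0.30403796]
cam at [0.489 0.127 0.374]
[262. 285.]
[257. 379.]
[260. 455.]
[506. 178.]
```

View pics/w1.png

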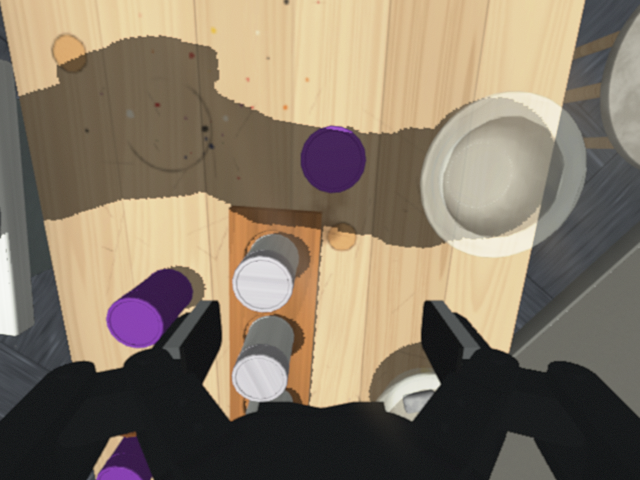

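The wrist view shows the left lid at (263,284) and the next at (261,377). Both are within 4 px of the prediction for lids at z=0.088. The empty bowl at (504,175) also matches. I'll go above the left tin.

```bash
python3 -m jog '[[[-26,-26,0,0,0,0.03,1],[-26,-27,20,0,0,0.03,1],[0,0,40,0,0,0,1],[0,0,30,0,0,0,1],[0,0,0,0,0,0,1]]]'
python3 - <<'E'
from m import *
s,p=wrist('w2.png'); print(s['position'],s['tool_rot'])
for X in [(.456,-.002,.088),(.462,-.103,.088),(.476,-.199,.088)]: print(proj(p,np.array(X)).round())
E
```

```text
clock: 3.35
position: [0.4542, 0.0004, 0.2116]
tool_rot: [-3.137, 0.0, 1.676]
force: [0.5, 0.5, 0.2]
grip_width: 0.0855
finger_force: 0.0
[4.54227952e-01 3.55083305e-04 2.11577517e-01] [-3.13690607e+00  3.90661996e-04  1.67584983e+00]
[324. 269.]
[317. 407.]
[322. 510.]
```

View pics/w2.png

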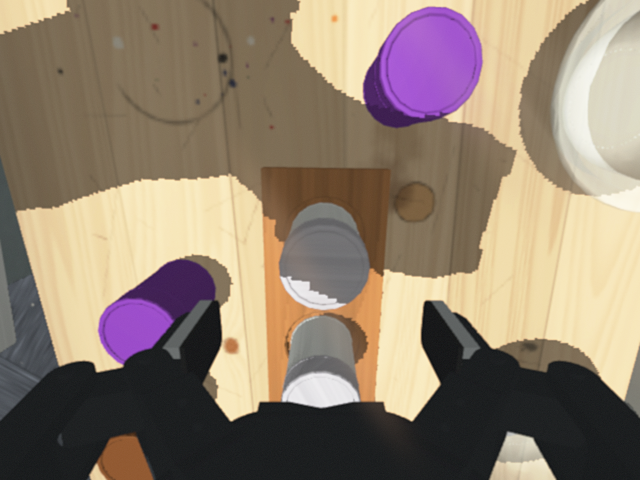

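```bash
python3 - <<'E'
from m import *
s,p=wrist('w3.png'); print(s['position'],s['force'])
def at(pos,rot):
    W=np.eye(4); W[:3,:3]=Ro.from_euler('xyz',rot).as_matrix(); W[:3,3]=pos
    C=np.linalg.inv(W@np.array(p['tool_from_camera'])); return dict(intrinsics=p['intrinsics'],R=C[:3,:3],t=C[:3,3])
a=at([.5002,.0582,.304],[3.141,0,1.733]); b=at([.4542,.00036,.2116],[-3.1369,.0004,1.6758])
print('lid',tri(a,(263,284),b,(324,266)).round(4),'tray left edge mid',tri(a,(276,209),b,(326,168)).round(4))
E
python3 -m jog '[[[0,2,40,0,0,0,1],[0,0,40,0,0,0,1],[0,0,17,0,0,0,1],[0,0,0,0,0,0,1]]]'
```

```text
[4.55110973e-01 3.27873590e-04 2.13389038e-01] [ 0.38375042 -0.22878883  0.03161485]
lid [ 0.4562 -0.0014  0.0852] tray left edge mid [0.4518 0.0534 0.0072]
clock: 3.85
position: [0.4577, 0.0008, 0.1166]
tool_rot: [-3.14, -0.0, 1.676]
force: [1.2, -0.4, 0.9]
grip_width: 0.0852
finger_force: 0.0
```

Lid measured at (0.456,-0.001,0.085), against 0.088 expected. Now gripping and lifting it.

```bash
python3 -m jog '[[[0,-1,0,0,0,0,0],[0,0,0,0,0,0,0],[0,0,0,0,0,0,0],[0,0,0,0,0,0,0],[0,0,0,0,0,0,0]]]' 60
python3 -m jog '[[[0,0,0,0,0,0,0],[0,0,0,0,0,0,0],[0,0,-10,0,0,0,0],[0,0,-20,0,0,0,0],[0,0,-20,0,0,0,0]]]'
python3 -m jog '[[[0,0,0,0,0,0,0],[0,0,0,0,0,0,0],[0,0,0,0,0,0,0],[0,0,0,0,0,0,0],[0,0,0,0,0,0,0]]]'
python3 -c "
from h import *
s=bot.observe();print(s['force'],s['joint_efforts'],s['position'])"
```

```text
clock: 4.35
position: [0.4572, 0.0007, 0.1187]
tool_rot: [3.139, -0.0, 1.676]
force: [-3.5, 1.3, 18.2]
grip_width: 0.0551
finger_force: 59.6
clock: 4.85
position: [0.4565, 0.0005, 0.1686]
tool_rot: [3.141, -0.0, 1.676]
force: [0.6, -0.0, -4.0]
grip_width: 0.0549
finger_force: 64.6
clock: 5.35
position: [0.4563, 0.0004, 0.1664]
tool_rot: [-3.141, 0.0, 1.676]
force: [-0.1, 0.9, -4.0]
grip_width: 0.0548
finger_force: 65.0
[-0.05377136  0.8552141  -3.95858296] [-7.96984043e-02 -7.36714554e+01  7.57158726e+00 -2.13445240e+01
  9.43090359e-03 -3.66824088e-04  2.86169699e-03] [4.56292992e-01 4.15656602e-04 1.66428989e-01]
```

```bash
python3 -m jog '[[[0,0,15,0,0,0,0],[0,0,15,0,0,0,0],[0,0,10,0,0,0,0],[0,0,6,0,0,0,0],[0,0,2,0,0,0,0]]]'
python3 -m jog '[[[0,0,0,0,0,0,0],[0,0,0,0,0,0,0]]]'
python3 -c "
from h import *
s=bot.observe();print(s['force'],s['position'])"
```

```text
clock: 5.85
position: [0.4562, 0.0003, 0.1187]
tool_rot: [-3.14, -0.0, 1.675]
force: [-12.2, 0.4, 47.2]
grip_width: 0.055
finger_force: 68.8
clock: 6.05
position: [0.4567, 0.0005, 0.1192]
tool_rot: [3.141, 0.0, 1.676]
force: [-0.3, 0.2, -4.6]
grip_width: 0.0549
finger_force: 65.4
[-0.31721552  0.15897018 -4.56788369] [4.56742035e-01 4.55762445e-04 1.19190210e-01]
```

```bash
python3 -m jog '[[[0,0,0.7,0,0,0,0],[0,0,0,0,0,0,0]]]'; python3 -m jog '[[[0,0,0.7,0,0,0,0],[0,0,0,0,0,0,0],[0,0,0,0,0,0,0]]]'
```

```text
clock: 6.25
position: [0.4568, 0.0005, 0.1188]
tool_rot: [3.141, -0.0, 1.676]
force: [-1.6, 0.2, 10.6]
grip_width: 0.055
finger_force: 66.6
clock: 6.55
position: [0.4568, 0.0005, 0.1187]
tool_rot: [3.14, -0.0, 1.676]
force: [-7.7, -0.0, 32.4]
grip_width: 0.0545
finger_force: 68.7
```

```bash
python3 -m jog '[[[0,0,-1,0,0,0,0],[0,0,0,0,0,0,1],[0,0,0,0,0,0,1],[0,0,0,0,0,0,1],[0,0,0,0,0,0,1]]]' 
python3 -m jog '[[[0,0,-10,0,0,0,1],[0,0,-30,0,0,0,1],[0,0,-40,0,0,0,1],[0,0,-15,0,0,0,1],[0,0,0,0,0,0,1]]]' 
python3 -m jog '[[[-34,-1.5,0,0,0,0,1],[-35,-1.5,0,0,0,0,1],[-34,-1.5,0,0,0,0,1],[0,0,0,0,0,0,1],[0,0,0,0,0,0,1]]]' 
python3 - <<'E'
from m import *
s,p=wrist('w4.png'); print(s['position'],s['tool_rot'])
for X in [(.456,-.002,.088),(.462,-.103,.088),(.476,-.199,.088)]: print(proj(p,np.array(X)).round())
E
```

```text
clock: 7.05
position: [0.4566, 0.0005, 0.1185]
tool_rot: [-3.142, 0.0, 1.676]
force: [-0.7, -0.9, -0.4]
grip_width: 0.086
finger_force: 0.0
clock: 7.55
position: [0.4573, 0.0006, 0.216]
tool_rot: [3.138, -0.001, 1.676]
force: [0.3, -0.5, -0.5]
grip_width: 0.0855
finger_force: 0.0
clock: 8.05
position: [0.4624, -0.1029, 0.2131]
tool_rot: [-3.141, -0.0, 1.674]
force: [-0.1, 0.0, -1.0]
grip_width: 0.0857
finger_force: 0.0
[ 0.46244552 -0.10290078  0.2130649 ] [-3.14063603e+00 -1.78556356e-04  1.67404402e+00]
[328.  84.]
[320. 265.]
[326. 397.]
```

View pics/w4.png

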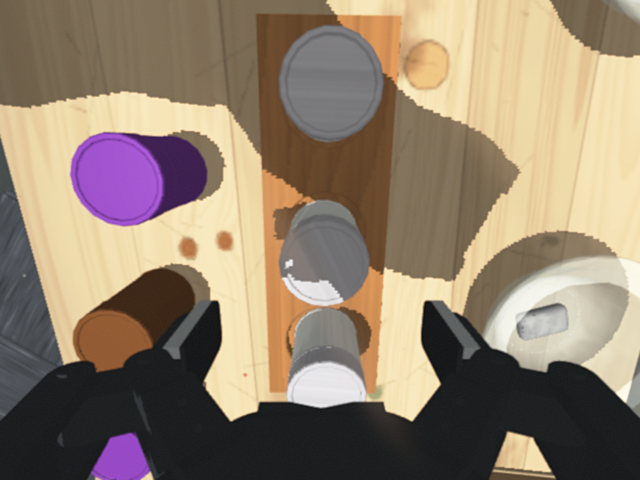

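The left tin stands upright in its place at (331,84), and the middle lid is at (324,263), within 2 mm of the plan. Next I'll weigh the middle tin.

```bash
python3 -m jog '[[[1,1,40,0,0,0,1],[0,0,40,0,0,0,1],[0,0,15,0,0,0,1],[0,0,0,0,0,0,1],[0,0,0,0,0,0,1]]]'
python3 -m jog '[[[0,0,0,0,0,0,0],[0,0,0,0,0,0,0],[0,0,0,0,0,0,0],[0,0,0,0,0,0,0],[0,0,0,0,0,0,0]]]' 60
python3 -m jog '[[[0,0,0,0,0,0,0],[0,0,0,0,0,0,0],[0,0,-10,0,0,0,0],[0,0,-20,0,0,0,0],[0,0,-20,0,0,0,0]]]'
for i in 1 2 3 4 5; do python3 -m jog '[[[0,0,0,0,0,0,0],[0,0,0,0,0,0,0]]]' | grep -E "force:|posi"; done
```

```text
clock: 8.6
position: [0.4638, -0.1007, 0.1188]
tool_rot: [-3.141, -0.0, 1.677]
force: [-0.0, 0.0, 0.5]
grip_width: 0.0855
finger_force: 0.0
clock: 9.1
position: [0.4642, -0.1012, 0.1196]
tool_rot: [3.14, -0.0, 1.676]
force: [-1.6, 2.1, 16.0]
grip_width: 0.055
finger_force: 60.3
clock: 9.6
position: [0.4636, -0.1014, 0.1698]
tool_rot: [-3.142, -0.0, 1.676]
force: [-0.2, 0.7, -1.5]
grip_width: 0.0548
finger_force: 63.8
position: [0.4639, -0.1011, 0.169]
force: [-0.1, 0.3, -1.6]
finger_force: 63.8
position: [0.4634, -0.1013, 0.168]
force: [-0.4, 0.4, -1.8]
finger_force: 63.8
position: [0.4636, -0.1014, 0.1682]
force: [-0.4, 0.1, -1.7]
finger_force: 63.8
position: [0.4637, -0.1013, 0.1684]
force: [-0.3, -0.5, -2.3]
finger_force: 63.8
position: [0.4638, -0.1013, 0.1685]
force: [0.0, -0.6, -1.2]
finger_force: 63.8
```

About 1.7 N, so it is clearly lighter than the first at about 4.3 N. Putting it back.

```bash
python3 -m jog '[[[0,0,15,0,0,0,0],[0,0,15,0,0,0,0],[0,0,10,0,0,0,0],[0,0,5,0,0,0,0],[0,0,2,0,0,0,0]]]' | grep -E "force:|posi"
for i in 1 2 3; do python3 -m jog '[[[0,0,0.7,0,0,0,0],[0,0,0,0,0,0,0]]]'| grep -E "force:|posi"; done
```

```text
position: [0.4636, -0.1014, 0.1212]
force: [0.7, -0.1, -2.6]
finger_force: 63.8
position: [0.4639, -0.1014, 0.1211]
force: [0.4, -0.5, -2.0]
finger_force: 63.8
position: [0.4639, -0.1013, 0.1203]
force: [-0.2, -0.1, -1.6]
finger_force: 63.8
position: [0.4639, -0.1013, 0.1197]
force: [-1.5, 0.9, 6.2]
finger_force: 64.8
```

```bash
python3 -m jog '[[[0,0,0,0,0,0,1],[0,0,0,0,0,0,1],[0,0,0,0,0,0,1],[0,0,0,0,0,0,1],[0,0,-10,0,0,0,1]]]' | grep -E "force:|posi|wid"
python3 -m jog '[[[0,0,-35,0,0,0,1],[0,0,-40,0,0,0,1],[0,0,-10,0,0,0,1],[0,0,0,0,0,0,1],[-20,0,0,0,0,0,1]]]' | grep -E "force:|posi"
python3 -m jog '[[[-40,0,0,0,0,0,1],[-40,0,0,0,0,0,1],[0,0,0,0,0,0,1],[0,0,0,0,0,0,1]]]' 
python3 - <<'E'
from m import *
s,p=wrist('w5.png'); print(s['position'],s['tool_rot'])
for X in [(.456,-.002,.088),(.462,-.103,.088),(.474,-.2,.088)]: print(proj(p,np.array(X)).round())
E
```

```text
position: [0.4633, -0.1013, 0.129]
force: [0.0, 0.3, -0.4]
grip_width: 0.0851
finger_force: 0.0
position: [0.4659, -0.1193, 0.2144]
force: [-0.2, -0.3, 0.1]
finger_force: 0.0
clock: 13.1
position: [0.4736, -0.2014, 0.2135]
tool_rot: [-3.14, -0.0, 1.674]
force: [-0.3, 0.0, 0.3]
grip_width: 0.0853
finger_force: 0.0
[ 0.47356631 -0.20138375  0.21348471] [-3.14000730e+00 -4.75726435e-04  1.67388073e+00]
[ 327. -158.]
[318.  88.]
[322. 263.]
```

View pics/w5.png

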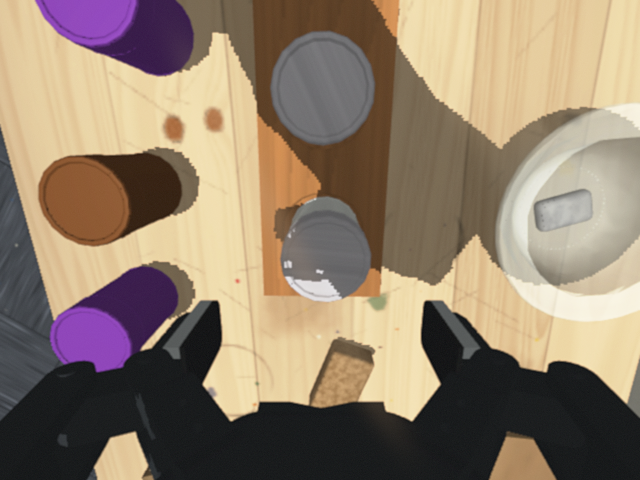

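The middle tin is back upright at (323,88). The right lid is at (326,259), about 3 mm off the plan, so I'll correct for that and weigh it.

```bash
python3 -m jog '[[[3,2,40,0,0,0,1],[0,0,40,0,0,0,1],[0,0,14,0,0,0,1],[0,0,0,0,0,0,1],[0,0,0,0,0,0,1]]]'| grep -E "force:|posi"
python3 -m jog '[[[0,0,0,0,0,0,0],[0,0,0,0,0,0,0],[0,0,0,0,0,0,0],[0,0,0,0,0,0,0],[0,0,0,0,0,0,0]]]' 60| grep -E "force:|posi|wid"
python3 -m jog '[[[0,0,0,0,0,0,0],[0,0,0,0,0,0,0],[0,0,-10,0,0,0,0],[0,0,-20,0,0,0,0],[0,0,-20,0,0,0,0]]]'| grep -E "force:|posi|wid"
for i in 1 2 3 4 5; do python3 -m jog '[[[0,0,0,0,0,0,0],[0,0,0,0,0,0,0]]]' | grep -E "force:|posi"; done
```

```text
position: [0.4762, -0.1975, 0.1214]
force: [0.9, 0.4, 1.6]
finger_force: 0.0
position: [0.4764, -0.1977, 0.1218]
force: [-2.3, 1.9, 16.9]
grip_width: 0.0549
finger_force: 60.0
position: [0.4757, -0.1976, 0.1717]
force: [0.6, 0.4, -1.7]
grip_width: 0.055
finger_force: 63.8
position: [0.4761, -0.1974, 0.1709]
force: [0.8, 0.8, -2.6]
finger_force: 63.8
position: [0.4756, -0.1974, 0.1698]
force: [0.3, -0.2, -3.1]
finger_force: 63.8
position: [0.4757, -0.1976, 0.1701]
force: [0.3, 0.1, -2.5]
finger_force: 63.8
position: [0.4759, -0.1976, 0.1703]
force: [-0.9, -0.2, -2.6]
finger_force: 63.8
position: [0.4759, -0.1976, 0.1704]
force: [0.1, -0.6, -2.0]
finger_force: 63.8
```

About 2.4 N, also light, so the left tin (about 4.3 N) is the full one. Putting this one back.

```bash
python3 -m jog '[[[0,0,15,0,0,0,0],[0,0,15,0,0,0,0],[0,0,10,0,0,0,0],[0,0,6,0,0,0,0],[0,0,2,0,0,0,0]]]' | grep -E "force:|posi"
for i in 1 2; do python3 -m jog '[[[0,0,0.6,0,0,0,0],[0,0,0,0,0,0,0]]]'| grep -E "force:|posi"; done
```

```text
position: [0.4758, -0.1976, 0.122]
force: [-0.4, 0.3, -1.8]
finger_force: 63.8
position: [0.4761, -0.1977, 0.1222]
force: [0.4, -0.2, -2.2]
finger_force: 64.3
position: [0.4761, -0.1976, 0.1219]
force: [-1.5, 0.8, 7.9]
finger_force: 65.1
```

```bash
python3 -m jog '[[[0,0,0,0,0,0,1],[0,0,0,0,0,0,1],[0,0,0,0,0,0,1],[0,0,0,0,0,0,1],[0,0,-10,0,0,0,1]]]' | grep -E "force:|posi|wid"
python3 -m jog '[[[0,0,-35,0,0,0,1],[0,0,-40,0,0,0,1],[0,0,-10,0,0,0,1],[0,0,0,0,0,0,1],[20,0,0,0,0,0,1]]]' | grep -E "force:|posi"
python3 -m jog '[[[45,1,0,0,0,0,1],[45,1,0,0,0,0,1],[45,0,0,0,0,0,1],[44,0,0,0,0,0,1],[0,0,0,0,0,0,1]]]'
python3 -m jog '[[[0,0,0,0,0,0,1],[0,0,0,0,0,0,1]]]'
python3 - <<'E'
from m import *
s,p=wrist('w6.png')
for X in [(.457,0,.088)]: print(proj(p,np.array(X)).round())
for d in bot.trace('tin_a_centre',p):
    r=d['region'];ys,xs=np.nonzero(r);print(xs.min(),xs.max(),ys.min(),ys.max(),p['img'][r].mean(0).round())
E
```

```text
position: [0.4754, -0.1974, 0.1307]
force: [0.2, 0.4, 0.4]
grip_width: 0.0856
finger_force: 0.0
position: [0.4736, -0.1791, 0.2163]
force: [-0.1, 0.6, -0.3]
finger_force: 0.0
clock: 18.05
position: [0.4561, 0.006, 0.2153]
tool_rot: [-3.14, -0.002, 1.683]
force: [-1.1, -1.7, -0.7]
grip_width: 0.0853
finger_force: 0.0
clock: 18.25
position: [0.4569, -0.0003, 0.2158]
tool_rot: [-3.141, 0.0, 1.675]
force: [0.8, -0.7, -1.2]
grip_width: 0.0855
finger_force: 0.0
[321. 263.]
277 356 313 407 [166. 164. 163.]
97 212 257 361 [111.  57. 142.]
357 473 8 126 [148.  82. 184.]
```

View pics/w6.png

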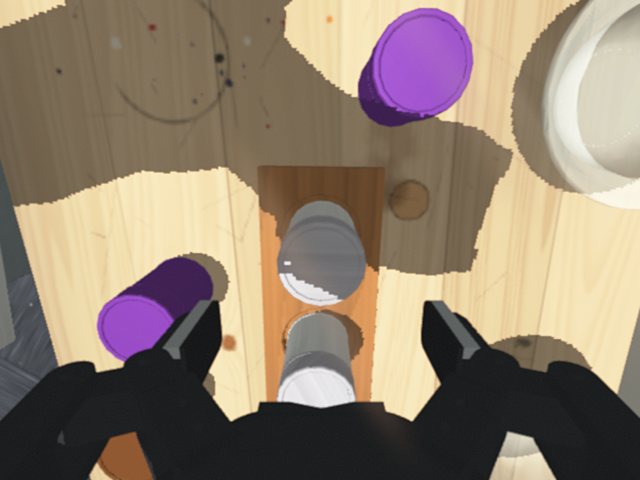

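The lid is at (321,262), centred under the gripper. I'll take it and lift.

```bash
python3 -m jog '[[[0,0,40,0,0,0,1],[0,0,40,0,0,0,1],[0,0,16,0,0,0,1],[0,0,0,0,0,0,1],[0,0,0,0,0,0,1]]]'| grep -E "force:|posi"
python3 -m jog '[[[0,0,0,0,0,0,0],[0,0,0,0,0,0,0],[0,0,0,0,0,0,0],[0,0,0,0,0,0,0],[0,0,0,0,0,0,0]]]' 60| grep -E "force:|posi|wid"
python3 -m jog '[[[0,0,0,0,0,0,0],[0,0,0,0,0,0,0],[0,0,-10,0,0,0,0],[0,0,-20,0,0,0,0],[0,0,-25,0,0,0,0]]]'| grep -E "force:|posi|wid"
python3 -m jog '[[[0,0,-30,0,0,0,0],[0,0,-30,0,0,0,0],[0,0,-30,0,0,0,0],[0,0,0,0,0,0,0],[0,0,0,0,0,0,0]]]'
for i in 1 2 3 4; do python3 -m jog '[[[0,0,0,0,0,0,0],[0,0,0,0,0,0,0]]]' | grep -E "force:|posi"; done
```

```text
position: [0.4572, -0.0003, 0.1206]
force: [0.5, 0.4, 0.2]
finger_force: 0.0
position: [0.4575, 0.0006, 0.1213]
force: [-3.1, -0.2, 14.7]
grip_width: 0.055
finger_force: 60.3
position: [0.4566, 0.0005, 0.1761]
force: [0.9, 0.3, -4.2]
grip_width: 0.0547
finger_force: 64.6
clock: 20.35
position: [0.4569, 0.0008, 0.2657]
tool_rot: [3.14, -0.001, 1.676]
force: [-0.0, 0.1, -5.6]
grip_width: 0.0549
finger_force: 65.3
position: [0.4566, 0.0005, 0.2644]
force: [0.8, 0.3, -4.2]
finger_force: 65.3
position: [0.4569, 0.0005, 0.2647]
force: [-0.2, -0.0, -4.3]
finger_force: 65.3
position: [0.457, 0.0005, 0.2651]
force: [0.3, 0.2, -4.5]
finger_force: 65.3
position: [0.457, 0.0005, 0.2652]
force: [0.2, -0.1, -5.0]
finger_force: 65.3
```

Still about 4.5 N, so it's the heavy one. Carrying it to the empty bowl.

```bash
python3 -m jog '[[[8,16,0,0,0,0,0],[15,30,0,0,0,0,0],[15,31,0,0,0,0,0],[15,31,0,0,0,0,0],[15,31,0,0,0,0,0]]]' | grep posi
python3 -m jog '[[[15,30,0,0,0,0,0],[13,28,0,0,0,0,0],[8,17,0,0,0,0,0],[0,0,0,0,0,0,0],[0,0,0,0,0,0,0]]]'
python3 -m jog '[[[0,0,0,0,0,0,0],[0,0,0,0,0,0,0]]]' 
python3 - <<'E'
from m import *
S=snap('side','s2.png')[1];T=snap('top','t2.png')[1]; s,p=wrist('w7.png')
def c(q,P): return [(np.round(d['xyz'],3).tolist(),round(d['conf'],2)) for d in bot.spot_point(q,P)]
for P in (S,T,p):
    print('bowl',c('bowl_1',P)); print('tin',c('tin_a_centre',P)); print('rub',c('rubber_centre',P))
cv2.imwrite('pics/c.png',np.hstack([S['img'][130:380,180:500],T['img'][100:350,200:520]])[:,:,::-1])
E
```

```text
position: [0.5892, 0.0836, 0.2651]
clock: 22.15
position: [0.6587, 0.1262, 0.2646]
tool_rot: [-3.141, 0.001, 1.676]
force: [0.3, -1.3, -4.0]
grip_width: 0.0555
finger_force: 65.6
clock: 22.35
position: [0.6586, 0.126, 0.2654]
tool_rot: [-3.142, -0.0, 1.675]
force: [0.5, -0.4, -4.3]
grip_width: 0.0548
finger_force: 65.6
bowl [([0.665, -0.157, -0.001], 0.94), ([0.656, 0.121, 0.003], 0.91)]
tin [([0.327, -0.176, 0.038], 0.94), ([0.462, -0.104, 0.047], 0.93), ([0.502, 0.117, 0.042], 0.89), ([0.322, -0.277, 0.04], 0.82), ([0.335, -0.065, 0.038], 0.8), ([0.453, 0.376, -0.002], 0.7)]
rub [([0.663, -0.157, 0.02], 0.58), ([0.47, -0.098, -0.002], 0.36)]
bowl [([0.665, -0.159, -0.0], 0.78), ([0.665, 0.129, -0.0], 0.59)]
tin [([0.33, -0.18, 0.041], 0.93), ([0.462, -0.104, 0.046], 0.79), ([0.319, -0.271, 0.035], 0.73), ([0.504, 0.12, 0.046], 0.6), ([0.338, -0.059, 0.041], 0.58)]
rub [([0.665, -0.156, 0.014], 0.75)]
bowl []
tin [([0.499, 0.119, 0.041], 0.92), ([0.467, -0.106, 0.055], 0.51)]
rub []
```

View pics/c.png

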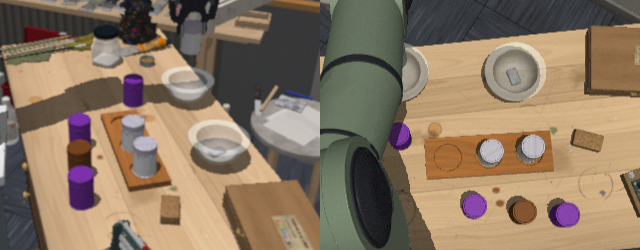

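View pics/w7.png

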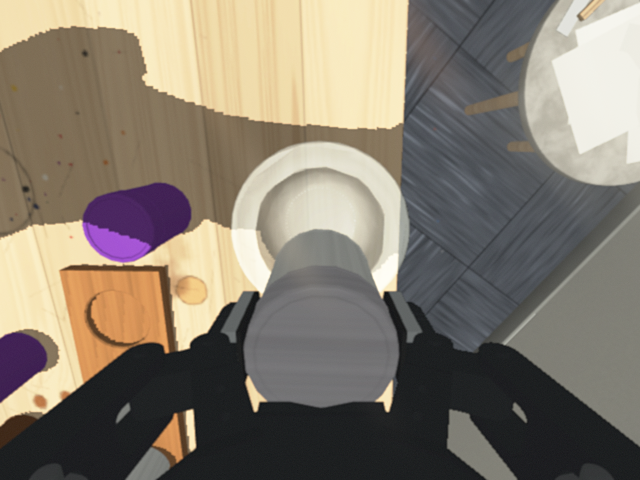

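The tin is held upright over the empty bowl: the bowl is centred at column 320 and the tin at 321. Its underside is about 9 cm above the rim, and the other tins are back upright in their places. Handing in.

```bash
python3 -c "
from workcell import bot
print(bot.job_done())"
```

```text
the job is handed in; nothing more can be done
None
```

I weighed all three tins, left to right; the left one was the heaviest, and I handed in the job with it held upright about 9 cm above the rim of the empty bowl. The lighter two are back upright in their places, at 22 s on the clock.

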